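# Break down the stack of finished parts on the workshop bench

## Robot

A 7-joint arm with a two-finger parallel gripper is mounted at the origin on the work surface. World frame = base frame: x ahead of the robot, y to its left, z up, the work surface at z = 0. Lengths are in m, angles in rad, forces in N, time in s.
With the tool pointing down it reaches from about 0.425 to 0.95 m from the base axis. Payload 4.7 kg.
Tool frame: the origin (TCP) lies midway between the tips of the shut fingers; the grasp point (between the pads) lies 19 mm behind it (ctrl.grip_depth is the distance from the TCP to the grasp point, in m); z points along the fingers, y is the line along which they close (so a half turn about z gives the same grasp; the last joint's range is limited). The gripper opens to 85 mm and grips with 20 to 120 N. Pads are 22 mm wide; open, the fingers measure 114 mm over their backs; the gripper's body (76 mm by 85 mm) begins 54 mm behind the grasp point. The pads swing forward as they close: fully open they stand 13 mm farther back than shut.
Start: joints at [1.183, 0.469, -0.049, 1.532, 0.024, 1.141, -0.082], TCP at [0.237, -0.632, 0.231] pointing down, gripper open.
Joint ranges: [-2.59, 2.59], [-0.33, 1.99], [-1.39, 1.29], [0.1, 2.45], [-1.04, 4.18], [0.21, 1.99], [-2.66, 2.66]. Speed limits (rad/s): [2.57, 2.57, 3.14, 3.14, 3.14, 3.14, 3.14].

## Interface

Orientations are given as a rotation vector (axis times angle).
In Python, from workcell import ctrl gives the robot as it stands. The module is installed in compiled form; this text tells all that it offers.
- The arm moves only by the tool jog_arm, never from a script. Its arguments are lists of equal length, an entry for each row: "twist": the turn, a rotation vector about the world's x, y, z in rad, a list of three; "slide": the shift along the world's x, y, z in m, a list of three; "claw": the opening, from 0 (shut) to 1 (fully open). A call has 1 to 12 rows; each row shifts and turns the commanded pose from where the row before left it; what a row does not reach is not made up. A row lasts 1/12 s, in which the tool goes at most 41.7 mm and 7.16 degrees, less where a joint would pass 70% of its speed; a pose out of reach is approached as far as the arm can. A call with a gripper value outside its range is refused whole. The fingers move at their own pace and stop on an object; the grip force is fixed at half the most. Time passes only in rows, so rows that do not move let the fingers close. It gives the time, the measured TCP pose, the force, the opening and the grip force at its end, in the units of the state.
- ctrl.sense(): the state, without advancing time (a new reading comes with each control period).
- ctrl.get_image(name): name is "scene" or "top"; returns (picture, depth): 420x560x3 uint8, blue, green, red; 420x560 float32, m along the optical axis (not along the pixel's ray), 0 where there is no reading.
- ctrl.camera_params(name): a dict with "fov_y" (degrees; the focal length in pixels is half the picture's height over the tangent of half this angle, whatever the lens; pixels are square), "cx", "cy" (the principal point, pixels), "distortion" ([k1, k2, p1, p2, k3] as OpenCV has them; the pictures are not rectified), "R" (3x3) and "t" (3): a world point X has camera coordinates R X + t. Camera axes: x right, y down, z forward; pixel columns grow to the right and rows downward; lengths in m; the calibration is good to about 2 mm. A picture is of the moment at which its call begins. camera_params takes no time and is no camera call.
- ctrl.job_done(): hands the job in; it is judged then, once.
Trained networks look in the newest picture that a camera, given by its name, has taken for a name from the list of things; names that differ only in an ending like _2 or _b are one class to them, and where a whole thing is asked for, a point or a joint stands for the part that bears it (a point fixed in the world has none). Each returns a list of dicts, best first, with "conf" (0 to 1); they miss things now and then, are a little off and sometimes report something else, mostly with a low value. They report only what shows in the picture. A call takes as long as a camera call. They do not tell look-alikes from the thing itself.
- ctrl.boxes_of(camera, name): "uv" ([column, row] in pixels, amid what is visible of it).
- ctrl.mark_of(camera, name): "uv" ([column, row] in pixels: a listed point, or the origin of a listed thing).
The state is a dict: "time_s": time; "joints": joint angles; "dq": joint speeds; "joint_efforts": joint torques, N m; "tcp_pos": TCP position; "tool_rot": TCP orientation; "wrist_force": force on the tool from outside, world axes, zero at the start; "ft_torque": the same for the moment, N m; "finger_gap": finger opening in m; "grip_force": force on a finger pad.
Only numpy, scipy, OpenCV 4.12 (cv2) and the standard library are available. Lean on these libraries where they do the work, as an engineer would, in place of code of your own. Each camera call takes 0.05 s, during which the arm holds its last target. There are 200 camera calls.

## Task

Take apart the stack of parts on the bench. Lay the round steel pin across the upper end of the sloping grey chute and let it go, so that it rolls down by itself to the stop; then set the V-block, the round flange and the rectangular plate each flat in the wooden nest whose pocket is cut to its shape. Set those three down, do not drop them, and leave everything at rest.

Things in the scene. Friction and masses are not known exactly. Their poses are not given: they have to be found in the camera images.
- pin: solid bright steel round pin, diameter 26 mm, 56 mm long, about 0.23 kg, lying level in the groove of the V-block on top of the stack. Origin at its middle, on its axis; x runs along its axis (y and z turn as it rolls).
- vblock: dark steel V-block, 44 mm (x, along the groove) by 40 mm (y) by 32 mm high, about 0.38 kg, on the flange. Origin at the centre of its underside, z up. The groove in its top is 20 mm wide and 10 mm deep; the pin in it has its axis 40.4 mm above the block's underside, 8.4 mm above the block's top, and overhangs the block by about 6 mm at each end.
- flange: bright steel disc with a dark centre bore and six small dark bolt holes, diameter 64 mm, 20 mm thick, about 0.48 kg, on the plate under the V-block. Origin at the centre of its underside, z up.
- plate: plain aluminium plate with four small dark holes near its corners, 120 mm (x) by 64 mm (y) by 20 mm thick, about 0.41 kg, lying on the bench at the bottom of the stack. Origin at the centre of its underside, z up.
- plate_nest: fixed plywood block 156 mm (x) by 100 mm (y), 10 mm high, with a rectangular pocket 136 by 80 mm, 4 mm deep, in the middle of its top (pocket floor 6 mm above the bench). The plate goes here, lengthwise. Origin at the centre of its underside, z up.
- flange_nest: fixed plywood block 100 by 100 mm, 10 mm high, with a round pocket of diameter 80 mm, 4 mm deep, in the middle of its top (pocket floor 6 mm above the bench). The flange goes here. Origin at the centre of its underside, z up.
- vblock_nest: fixed plywood block 80 mm (x) by 76 mm (y), 10 mm high, with a rectangular pocket 60 (x) by 56 mm (y), 4 mm deep, in the middle of its top (pocket floor 6 mm above the bench). The V-block goes here, square to the pocket either way round, groove up. Origin at the centre of its underside, z up.
- chute: fixed grey chute 240 mm long (x), open above and at its upper end. Origin on the bench under its middle; x points level, downhill. Channel 72 mm wide, walls 28 mm above its floor; the floor falls 12 degrees, from 75.5 mm above the bench at x = -0.12 m (50 mm at x = 0) to 24.5 mm at the stop, x = +0.12 m. The pin rolls only if its axis lies along the chute's y; release its middle near x = -0.08 m.
Things that resemble listed ones, but are neither listed nor needed, are in the scene too. What is shaped like the pin but pink or red is not meant.

How it is judged:
On the way, in this order (a step that is already met when the one before it is completed fails the run):
1. the pin lies in the upper half of the chute, across it, between its walls (x of pin in the frame of chute between -0.125 and 0 m and y of pin in the frame of chute between -0.02 and 0.02 m and z of pin in the frame of chute below 0.1 m and angle between the x axis of pin and the y axis of chute, either way round below 0.35 rad and contact force between pin and chute above 0.1 N), for 0.04 s.
2. the pin, let go, is rolling down the chute by itself (linear speed of pin above 0.12 m/s and contact force between pin and the fingers below 0.05 N and x of pin in the frame of chute between -0.06 and 0.09 m and z of pin in the frame of chute below 0.085 m), for 0.02 s.
At the end, for the whole second after the job is handed in: Pin at the foot of the chute (within 30 mm of the stop, 20 mm of the channel's middle); V-block, flange and plate each flat on the pocket floor of their own nest (centre within 13 mm, underside within 2.5 mm of the floor, tilt under 0.06 rad); all at rest (x of pin in the frame of chute between 0.09 and 0.12 m and y of pin in the frame of chute between -0.02 and 0.02 m and z of pin in the frame of chute below 0.055 m and linear speed of pin below 0.03 m/s and horizontal distance between vblock and vblock_nest below 0.013 m and z of vblock in the frame of vblock_nest below 0.0085 m and angle between each of vblock, flange, plate's own z axis and vertical below 0.06 rad and linear speed of each of vblock, flange, plate below 0.02 m/s and horizontal distance between flange and flange_nest below 0.013 m and z of flange in the frame of flange_nest below 0.0085 m and horizontal distance between plate and plate_nest below 0.013 m and z of plate in the frame of plate_nest below 0.0085 m); the robot touches nothing.
It fails at once if the V-block is dropped (falls free faster than 0.8 m/s) (linear speed of vblock above 0.8 m/s and contact force between vblock and the fingers below 0.01 N).
It fails at once if the flange is dropped (falls free faster than 0.8 m/s) (linear speed of flange above 0.8 m/s and contact force between flange and the fingers below 0.01 N).
It fails at once if the plate is dropped (falls free faster than 0.8 m/s) (linear speed of plate above 0.8 m/s and contact force between plate and the fingers below 0.01 N).
It also fails if it takes over 112 s, if anything falls off the work surface, if the arm or the gripper's body presses on something with over 40 N, if the wrist force passes 120 N, or if a joint passes its speed limit or range.

## Working session

There is one attempt and no reset: what is moved stays moved. The work goes in short steps, Python scripts to look and compute and a tool call to move; the robot and the scene stay as the last step left them, time stands still between calls to the robot, and variables do not carry over. Pictures are saved under pics/ and viewed, at most 14 in all, crops included, and the job is handed in when it is done.

Besides the shell and the picture viewer there is one more tool, called after "Call:" as name(argument=value, ...), one argument or row to a line, values as JSON. jog_arm: Moves the arm, as the interface text tells. Its arguments: {"type":"object","properties":{"twist":{"type":"array","items":{"type":"array","items":{"type":"number"}}},"slide":{"type":"array","items":{"type":"array","items":{"type":"number"}}},"claw":{"type":"array","items":{"type":"number"}}},"required":["twist","slide","claw"]}

```bash
mkdir -p pics; python3 - <<'E'
from workcell import ctrl
import cv2,numpy as np
s=ctrl.sense(); print(s)
for n in("scene","top"):
    im,d=ctrl.get_image(n); cv2.imwrite(f"pics/{n}0.png",im); np.save(f"{n}0.npy",d)
    p=ctrl.camera_params(n); print(n,p)
    for t in("pin","vblock","flange","plate","plate_nest","flange_nest","vblock_nest","chute"):
        print(t,[(np.round(r["uv"]).tolist(),round(r["conf"],2)) for r in ctrl.mark_of(n,t)])
E
```

```text
{'time_s': 0.0, 'joints': array([ 1.18312128,  0.4694499 , -0.04862425,  1.53370757,  0.02410733,
        1.14096491, -0.08227378]), 'dq': array([-0.00113127, -0.00015237, -0.00042357, -0.00164397,  0.00032753,
       -0.0010037 , -0.00077799]), 'joint_efforts': array([-3.82281278e-04, -5.10293841e+01, -4.67110891e-02, -2.37705874e+01,
        1.08155207e-02,  7.55479530e-03,  3.98014848e-06]), 'tcp_pos': array([ 0.23683167, -0.63146653,  0.23025002]), 'tool_rot': array([-3.08928591e+00, -5.60340733e-01,  6.42918936e-04]), 'wrist_force': array([ 0.05723038, -1.03399144, -0.63583932]), 'ft_torque': array([-0.00116674, -0.01796283,  0.0028723 ]), 'grip_force': 0.0, 'finger_gap': 0.08546581889622622}
scene {'fov_y': 43.34462212974351, 'cx': 280.5754456391382, 'cy': 206.9936583251855, 'distortion': array([-0.08591043,  0.        ,  0.        ,  0.        ,  0.        ]), 'R': array([[ 0.40044187,  0.91615737,  0.01737787],
       [ 0.66599164, -0.27796683, -0.6922352 ],
       [-0.6293659 ,  0.28877348, -0.72146271]]), 't': array([-0.20078689, -0.33520424,  1.66430428])}
pin [([127.0, 33
[... 472 characters left out ...]
1756, 'distortion': array([0.05423718, 0.        , 0.        , 0.        , 0.        ]), 'R': array([[-0.02061904, -0.99969423, -0.01364944],
       [-0.99424395,  0.02193848, -0.10486982],
       [ 0.1051372 ,  0.01140856, -0.99439228]]), 't': array([-0.01899167,  0.57318595,  1.23262633])}
pin [([430.0, 150.0], 0.6), ([362.0, 173.0], 0.58), ([405.0, 187.0], 0.58), ([341.0, 231.0], 0.55), ([391.0, 258.0], 0.45)]
vblock [([361.0, 173.0], 0.56)]
flange [([362.0, 177.0], 0.72)]
plate [([360.0, 182.0], 0.84)]
plate_nest [([253.0, 184.0], 0.86)]
flange_nest [([393.0, 256.0], 0.64)]
vblock_nest [([294.0, 252.0], 0.97), ([360.0, 179.0], 0.38)]
chute [([135.0, 225.0], 0.96), ([292.0, 252.0], 0.51)]
```

View pics/scene0.png

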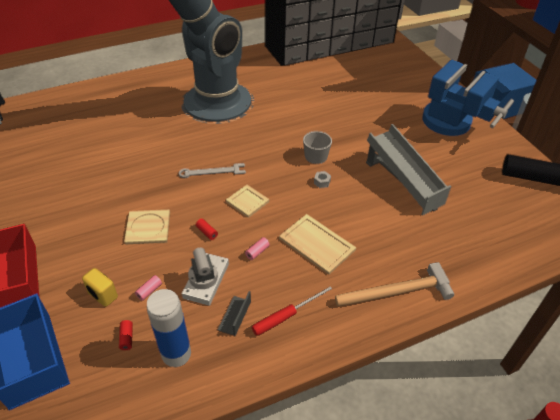

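View pics/top0.png

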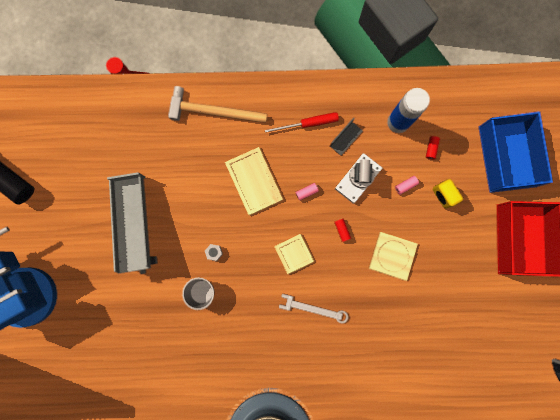

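The scene picture shows the stack at (205,270). The top picture shows it at (361,175). Pin candidates in the top picture are grey on the stack (362,173), pink (308,192), pink (407,186), red (433,148) and red (343,231). I choose the grey one lying in the V-block. The nests are at (253,182), (294,254) and (393,256), and the chute is at (129,223).

```bash
cat > h.py <<'E'
import cv2,numpy as np
from workcell import ctrl
def cam(n):
    p=ctrl.camera_params(n); f=210/np.tan(np.radians(p["fov_y"]/2))
    return np.array([[f,0,p["cx"]],[0,f,p["cy"]],[0,0,1.]]),p["distortion"],p["R"],p["t"]
def rays(n,uv):
    K,D,R,t=cam(n); q=cv2.undistortPoints(np.float64(uv).reshape(-1,1,2),K,D)[:,0]
    return np.c_[q,np.ones(len(q))],R,t
def at_z(n,uv,z):
    q,R,t=rays(n,uv); d=q@R; c=-R.T@t
    return c+d*((z-c[2])/d[:,2])[:,None]
def cloud(n,d):
    v,u=np.mgrid[:420,:560]; q,R,t=rays(n,np.stack([u,v],-1))
    return ((q*d.reshape(-1,1)-t)@R).reshape(420,560,3)
def proj(n,X):
    K,D,R,t=cam(n); return cv2.projectPoints(np.float64(X).reshape(-1,1,3),cv2.Rodrigues(R)[0],t,K,D)[0][:,0]
def rect(P):
    (c,s,a)=cv2.minAreaRect(np.float32(P[:,:2]*1000)); return np.round(c,1),np.round(s,1),round(a,1)
E
python3 - <<'E'
from h import *
a=cv2.imread("pics/scene0.png")[230:310,160:250]; b=cv2.imread("pics/top0.png")[140:220,315:405]
cv2.imwrite("pics/crop.png",np.hstack([cv2.resize(a,(396,352),interpolation=2),cv2.resize(b,(396,352),interpolation=2)]))
im=cv2.imread("pics/top0.png"); d=np.load("top0.npy"); C=cloud("top",d)
hsv=cv2.cvtColor(im,cv2.COLOR_BGR2HSV)
print("bench z",np.median(C[320:360,200:400,2]))
for nm,(u,v) in dict(plate_nest=(253,182),vblock_nest=(294,254),flange_nest=(393,256)).items():
    s=np.zeros((420,560),bool); s[v-45:v+45,u-42:u+42]=1
    m=s&(hsv[...,0]>17)&(hsv[...,0]<35)&(hsv[...,2]>120)
    k,l,st,_=cv2.connectedComponentsWithStats(m.astype(np.uint8)); m=l==1+np.argmax(st[1:,4])
    P=C[m]; uv=np.argwhere(m)[:,::-1]; print(nm,rect(at_z("top",uv,0.01)),np.median(P[:,2]))
s=np.zeros((420,560),bool); s[165:280,95:160]=1
m=s&(C[...,2]>0.035)&(d>0); P=C[m]; print("chute",rect(P),P[:,2].max())
for v in range(180,270,15): print(np.round(C[v,129],3))
s=np.zeros((420,560),bool); s[135:215,325:390]=1
for lo,hi in((.012,.03),(.034,.045),(.06,.08),(.075,.1)):
    P=C[s&(C[...,2]>lo)&(C[...,2]<hi)&(d>0)]; print(lo,len(P),rect(P),np.median(P[:,2]))
P=C[s&(C[...,2]>.077)]; print("pin",P.mean(0),P[:,2].max())
E
```

```text
bench z 0.0023441194778010713
plate_nest (array([648.7,  29.7]), array([157.6, 101.1]), 23.3) 0.009459397278104183
vblock_nest (array([453.1, -73.7]), array([81.4, 76.9]), 24.5) 0.009943144386519534
flange_nest (array([ 442.3, -330.9]), array([102. , 101.5]), 70.7) 0.010262881400354744
chute (array([541.2, 341. ]), array([246. ,  84.4]), 8.3) 0.10759351313099835
[0.654 0.354 0.029]
[0.613 0.351 0.039]
[0.573 0.348 0.047]
[0.534 0.345 0.055]
[0.495 0.342 0.063]
[0.458 0.338 0.071]
0.012 595 (array([ 680.7, -221.1]), array([144.6, 137.2]), 49.6) 0.022042827940779556
0.034 153 (array([ 684.5, -222.6]), array([149.9,  61.6]), 41.8) 0.041357081269203136
0.06 110 (array([ 651.7, -251.7]), array([40.5, 50. ]), 85.4) 0.07292144542041185
0.075 268 (array([ 654.2, -252.2]), array([39.8, 56.9]), 84.1) 0.09236915644260141
pin [ 0.63719425 -0.23474818  0.18329748] 1.285564793963958
```

View pics/crop.png

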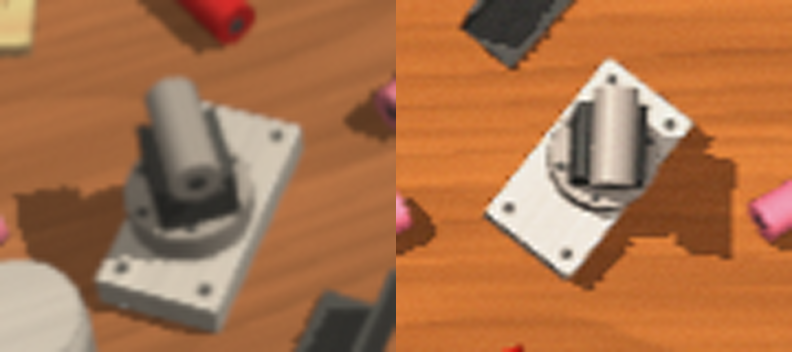

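The crop confirms it: a grey pin on a black V-block, on the flange, on the plate. Next I measure the pin axis.

```bash
python3 - <<'E'
from h import *
for n,(u,v) in dict(top=(362,173),scene=(204,265)).items():
    C=cloud(n,np.load(n+"0.npy")); S=C[v-40:v+40,u-40:u+40].reshape(-1,3)
    S=S[np.hypot(S[:,0]-.653,S[:,1]+.252)<.05]
    for lo in(.084,.089):
        P=S[(S[:,2]>lo)&(S[:,2]<.1)]; c,sz,a=rect(P); e=np.linalg.svd(P[:,:2]-P[:,:2].mean(0))[2][0]
        print(n,lo,len(P),c,sz,a,"mean",P.mean(0).round(4),"pca deg",np.degrees(np.arctan2(e[1],e[0])).round(1),"zmax",P[:,2].max().round(4))
    print("bench",np.median(C[...,2][np.abs(C[...,2])<.02]))
    # chute floor/walls
    s=(abs(C[...,0]-.541)<.14)&(abs(C[...,1]-.341)<.07)&(C[...,2]>.035)&(C[...,2]<.12); print("chute",rect(C[s]))
K=ctrl.sense(); print(K["tool_rot"],K["tcp_pos"])
E
```

```text
top 0.084 229 [ 654.5 -251.7] [25.4 57.2] 87.0 mean [ 0.6543 -0.2509  0.0928] pca deg 175.1 zmax 0.0999
top 0.089 195 [ 654.8 -252. ] [23.8 56.1] 84.8 mean [ 0.6546 -0.2514  0.0938] pca deg 174.5 zmax 0.0999
bench 0.0025725073737299002
chute (array([541.2, 341. ]), array([246. ,  84.4]), 8.3)
scene 0.084 276 [ 654.6 -253.4] [25.1 59.7] 86.1 mean [ 0.6568 -0.2541  0.0915] pca deg -4.2 zmax 0.0985
scene 0.089 213 [ 654.6 -252.9] [22.2 59.3] 87.0 mean [ 0.6556 -0.2535  0.0928] pca deg -3.2 zmax 0.0985
bench 0.0007329219203594833
chute (array([543.9, 340.4]), array([251.3,  87.9]), 8.5)
[3.09103432e+00 5.60622728e-01 8.10618398e-05] [ 0.23708144 -0.63203447  0.23135771]
```

Call:
jog_arm(
  twist=[
    [0, 0, -0.0548],
    [0, 0, -0.0548],
    [0, 0, -0.0548],
    [0, 0, -0.0548],
    [0, 0, -0.0548],
    [0, 0, -0.0548],
    [0, 0, -0.0548],
    [0, 0, -0.0548],
    [0, 0, 0],
    [0, 0, 0],
    [0, 0, 0],
    [0, 0, 0],
  ],
  slide=[
    [0.03, 0.027, 0],
    [0.03, 0.027, 0],
    [0.03, 0.027, 0],
    [0.03, 0.027, 0],
    [0.03, 0.027, 0],
    [0.03, 0.027, 0],
    [0.03, 0.027, 0],
    [0.03, 0.027, 0],
    [0.03, 0.027, 0],
    [0.03, 0.027, 0],
    [0.03, 0.027, 0],
    [0.03, 0.027, 0],
  ],
  claw=[1, 1, 1, 1, 1, 1, 1, 1, 1, 1, 1, 1],
)

```text
time_s: 1.9
tcp_pos: [0.5983, -0.3066, 0.2316]
tool_rot: [3.139, -0.125, 0.001]
wrist_force: [0.5, -0.5, 0.3]
finger_gap: 0.0852
grip_force: 0.0
```

Call:
jog_arm(
  twist=[
    [0, 0, 0],
    [0, 0, 0],
    [0, 0, 0],
    [0, 0, 0],
    [0, 0, 0],
    [0, 0, 0],
    [0, 0, 0],
    [0, 0, 0],
  ],
  slide=[
    [0.028, 0.027, 0],
    [0.028, 0.027, 0],
    [0, 0, -0.033],
    [0, 0, -0.033],
    [0, 0, -0.033],
    [0, 0, -0.02],
    [0, 0, 0],
    [0, 0, 0],
  ],
  claw=[1, 1, 1, 1, 1, 1, 1, 1],
)

```text
time_s: 2.57
tcp_pos: [0.6526, -0.2539, 0.1115]
tool_rot: [-3.139, 0.125, 0.003]
wrist_force: [0.6, -0.9, 0.1]
finger_gap: 0.0853
grip_force: 0.0
```

Call:
jog_arm(
  twist=[
    [0, 0, 0],
    [0, 0, 0],
    [0, 0, 0],
    [0, 0, 0],
    [0, 0, 0],
    [0, 0, 0],
    [0, 0, 0],
    [0, 0, 0],
    [0, 0, 0],
    [0, 0, 0],
    [0, 0, 0],
    [0, 0, 0],
  ],
  slide=[
    [0.002, 0.002, -0.019],
    [0, 0, -0.0185],
    [0, 0, 0],
    [0, 0, 0],
    [0, 0, 0],
    [0, 0, 0],
    [0, 0, 0],
    [0, 0, 0],
    [0, 0, 0],
    [0, 0, 0],
    [0, 0, 0],
    [0, 0, 0],
  ],
  claw=[1, 1, 0.45, 0.45, 0.45, 0, 0, 0, 0, 0, 0, 0],
)

```text
time_s: 3.57
tcp_pos: [0.6561, -0.2524, 0.077]
tool_rot: [3.138, -0.125, 0.004]
wrist_force: [-1.3, -0.2, 6.7]
finger_gap: 0.0238
grip_force: 58.7
```

Call:
jog_arm(
  twist=[
    [0, 0, 0],
    [0, 0, 0],
    [0, 0, 0],
    [0, 0, 0],
    [0, 0, 0],
    [0, 0, 0],
  ],
  slide=[
    [0, 0, 0],
    [0, 0, 0],
    [0, 0, 0],
    [0, 0, -0.004],
    [0, 0, -0.003],
    [0, 0, 0],
  ],
  claw=[0.5, 0.5, 0.5, 0.5, 0.5, 0.5],
)

```text
time_s: 4.07
tcp_pos: [0.6543, -0.2518, 0.0665]
tool_rot: [-3.139, 0.125, 0.003]
wrist_force: [-0.1, 0.1, -0.7]
finger_gap: 0.0426
grip_force: 0.0
```

```bash
python3 - <<'E'
from h import *
print(ctrl.sense()["tcp_pos"])
im,_=ctrl.get_image("scene"); cv2.imwrite("pics/s1.png",cv2.resize(im[180:320,130:290],None,fx=4,fy=4,interpolation=2))
E
```

```text
[ 0.65429043 -0.25177028  0.06648694]
```

View pics/s1.png

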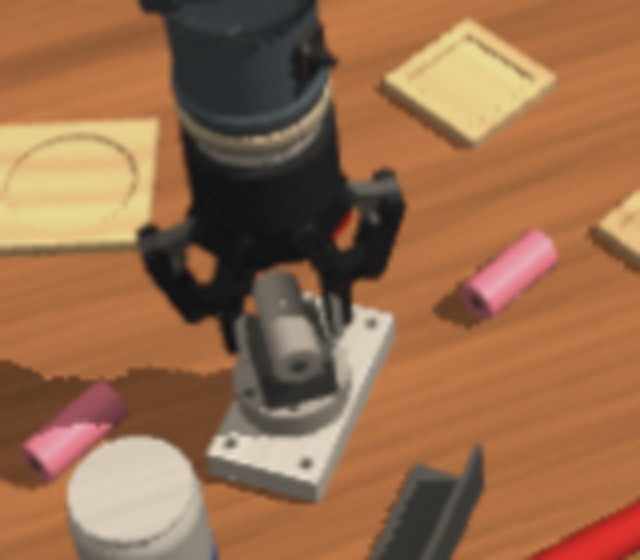

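The pin still sits in the groove at crop (295,330), with the fingers straddling the V-block. I close again slightly higher than this and compare the forces.

Call:
jog_arm(
  twist=[
    [0, 0, 0],
    [0, 0, 0],
    [0, 0, 0],
    [0, 0, 0],
    [0, 0, 0],
    [0, 0, 0],
    [0, 0, 0],
  ],
  slide=[
    [0, 0, 0.005],
    [0, 0, 0],
    [0, 0, 0],
    [0, 0, 0],
    [0, 0, 0],
    [0, 0, 0],
    [0, 0, 0],
  ],
  claw=[0.5, 0.3, 0, 0, 0, 0, 0],
)

```text
time_s: 4.7
tcp_pos: [0.6558, -0.2524, 0.074]
tool_rot: [3.138, -0.125, 0.003]
wrist_force: [-0.8, -0.7, 5.6]
finger_gap: 0.0237
grip_force: 59.0
```

Call:
jog_arm(
  twist=[
    [0, 0, 0],
    [0, 0, 0],
    [0, 0, 0],
    [0, 0, 0],
    [0, 0, 0],
  ],
  slide=[
    [0, 0, 0.006],
    [0, 0, 0.01],
    [0, 0, 0.02],
    [0, 0, 0.03],
    [0, 0, 0],
  ],
  claw=[0, 0, 0, 0, 0],
)

```text
time_s: 5.12
tcp_pos: [0.6584, -0.253, 0.1451]
tool_rot: [3.136, -0.125, 0.015]
wrist_force: [0.8, -0.7, 0.7]
finger_gap: 0.0239
grip_force: 59.0
```

```bash
python3 - <<'E'
from h import *
s=ctrl.sense(); print(s["tcp_pos"],s["wrist_force"],s["finger_gap"])
im,d=ctrl.get_image("scene"); np.save("s2.npy",d); cv2.imwrite("pics/s2.png",cv2.resize(im[170:310,130:290],None,fx=4,fy=4,interpolation=2))
E
```

```text
[ 0.65838393 -0.25297521  0.14511709] [ 0.82177665 -0.7010188   0.67294371] 0.023945444589081284
```

View pics/s2.png

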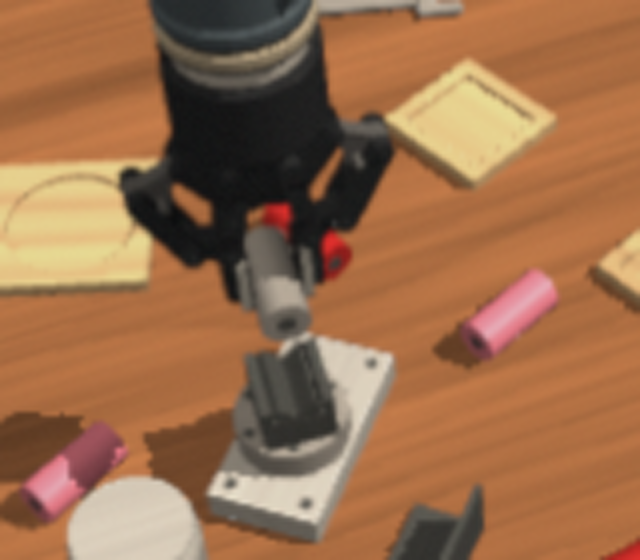

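The pin is held at crop (272,275), and the V-block, flange and plate are undisturbed below it. Carrying the pin to the chute.

Call:
jog_arm(
  twist=[
    [0, 0, 0.1123],
    [0, 0, 0.1123],
    [0, 0, 0.1123],
    [0, 0, 0.1123],
    [0, 0, 0.1123],
    [0, 0, 0.1123],
    [0, 0, 0.1123],
    [0, 0, 0.1123],
    [0, 0, 0.1123],
    [0, 0, 0.1123],
    [0, 0, 0.1123],
    [0, 0, 0.1123],
  ],
  slide=[
    [-0.006, 0.018, 0.006],
    [-0.012, 0.036, 0.006],
    [-0.012, 0.036, 0.006],
    [-0.012, 0.036, 0.006],
    [-0.012, 0.036, 0],
    [-0.012, 0.036, 0],
    [-0.012, 0.036, 0],
    [-0.012, 0.036, 0],
    [-0.012, 0.036, 0],
    [-0.012, 0.036, 0],
    [-0.012, 0.036, 0],
    [-0.012, 0.036, 0],
  ],
  claw=[0, 0, 0, 0, 0, 0, 0, 0, 0, 0, 0, 0],
)

```text
time_s: 6.17
tcp_pos: [0.5154, 0.1631, 0.162]
tool_rot: [-2.526, -1.868, 0.003]
wrist_force: [1.0, -0.0, -1.6]
finger_gap: 0.0236
grip_force: 59.2
```

Call:
jog_arm(
  twist=[
    [0, 0, 0.111],
    [0, 0, 0.111],
    [0, 0, 0.111],
    [0, 0, 0.111],
    [0, 0, 0],
    [0, 0, 0],
    [0, 0, 0],
  ],
  slide=[
    [-0.0105, 0.033, 0],
    [-0.0105, 0.033, 0],
    [-0.0105, 0.033, 0],
    [-0.0105, 0.033, 0],
    [-0.0105, 0.033, -0.01],
    [0, 0, -0.02],
    [0, 0, 0],
  ],
  claw=[0, 0, 0, 0, 0, 0, 0],
)

```text
time_s: 6.75
tcp_pos: [0.4607, 0.3276, 0.1291]
tool_rot: [-2.051, -2.376, 0.01]
wrist_force: [-0.3, -1.0, -2.9]
finger_gap: 0.0234
grip_force: 59.2
```

```bash
python3 - <<'E'
from h import *
s=ctrl.sense(); print(s["tcp_pos"],s["tool_rot"],s["wrist_force"],s["finger_gap"])
for n in("scene","top"):
    im,d=ctrl.get_image(n); C=cloud(n,d); np.save(n+"3.npy",d)
    b=(im[150-0:,:] if 0 else im)
    cv2.imwrite(f"pics/{n}3.png",im)
a=cv2.imread("pics/scene3.png")[80:220,340:470]; b=cv2.imread("pics/top3.png")[160:300,75:205]
cv2.imwrite("pics/c3.png",np.hstack([cv2.resize(x,(390,420),interpolation=2) for x in(a,b)]))
E
```

```text
[0.46074626 0.32760688 0.129142  ] [-2.0508437  -2.37596435  0.01043358] [-0.27193738 -1.03715461 -2.93887664] 0.023415178623803188
```

View pics/c3.png

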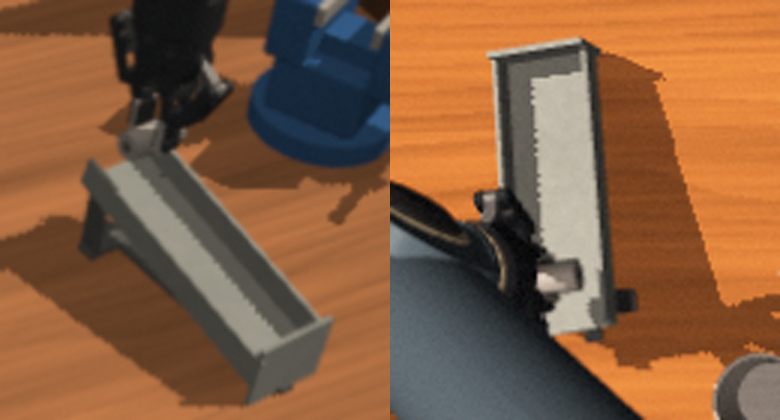

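Pin is across the channel near the upper end (top-crop (560,275)). Lowering it.

Call:
jog_arm(
  twist=[
    [0, 0, 0],
    [0, 0, 0],
    [0, 0, 0],
    [0, 0, 0],
    [0, 0, 0],
  ],
  slide=[
    [0.002, 0.0015, -0.02],
    [0, 0, -0.02],
    [0, 0, -0.012],
    [0, 0, 0],
    [0, 0, 0],
  ],
  claw=[0, 0, 0, 0, 0],
)

```text
time_s: 7.27
tcp_pos: [0.4669, 0.3277, 0.0809]
tool_rot: [2.061, 2.371, -0.001]
wrist_force: [0.2, -0.3, -2.3]
finger_gap: 0.024
grip_force: 59.3
```

Call:
jog_arm(
  twist=[
    [0, 0, 0],
    [0, 0, 0],
    [0, 0, 0],
    [0, 0, 0],
  ],
  slide=[
    [0, 0, -0.003],
    [0, 0, -0.002],
    [0, 0, 0],
    [0, 0, 0],
  ],
  claw=[0, 0, 0, 0],
)

```text
time_s: 7.6
tcp_pos: [0.4668, 0.3286, 0.0764]
tool_rot: [2.059, 2.372, 0.001]
wrist_force: [-0.1, -0.7, -1.4]
finger_gap: 0.0235
grip_force: 59.3
```

Call:
jog_arm(
  twist=[
    [0, 0, 0],
    [0, 0, 0],
    [0, 0, 0],
    [0, 0, 0],
  ],
  slide=[
    [0, 0, -0.002],
    [0, 0, -0.0015],
    [0, 0, 0],
    [0, 0, 0],
  ],
  claw=[0, 0, 0, 0],
)

```text
time_s: 7.93
tcp_pos: [0.4667, 0.3286, 0.0726]
tool_rot: [2.059, 2.372, 0.001]
wrist_force: [-0.2, -0.4, 0.6]
finger_gap: 0.0238
grip_force: 59.6
```

Call:
jog_arm(
  twist=[
    [0, 0, 0],
    [0, 0, 0],
    [0, 0, 0],
    [0, 0, 0],
    [0, 0, 0],
    [0, 0, 0],
    [0, 0, 0],
    [0, 0, 0],
    [0, 0, 0],
    [0, 0, 0],
    [0, 0, 0],
    [0, 0, 0],
  ],
  slide=[
    [0, 0, 0],
    [0, 0, 0],
    [0, 0, 0],
    [0, 0, 0.02],
    [0, 0, 0.04],
    [0, 0, 0.04],
    [0, -0.03, 0.02],
    [0, -0.04, 0],
    [0, -0.04, 0],
    [0, -0.04, 0],
    [0, -0.04, 0],
    [0, -0.04, 0],
  ],
  claw=[0.6, 0.6, 0.6, 0.6, 0.6, 1, 1, 1, 1, 1, 1, 1],
)

```text
time_s: 8.93
tcp_pos: [0.4662, 0.0967, 0.1926]
tool_rot: [2.058, 2.373, 0.001]
wrist_force: [1.6, -1.1, -0.2]
finger_gap: 0.0852
grip_force: 0.0
```

```bash
python3 - <<'E'
from h import *
s=ctrl.sense(); print(s["tcp_pos"],s["tool_rot"])
im,d=ctrl.get_image("scene"); np.save("scene4.npy",d);cv2.imwrite("pics/scene4.png",im)
im2,d2=ctrl.get_image("top"); np.save("top4.npy",d2);cv2.imwrite("pics/top4.png",im2)
cv2.imwrite("pics/c4.png",np.hstack([cv2.resize(x,(390,420),interpolation=2) for x in(im[80:220,340:470],im2[160:300,75:205])]))
E
```

```text
[0.46621132 0.09670853 0.19257356] [2.05833494e+00 2.37251254e+00 6.75068080e-04]
```

View pics/c4.png

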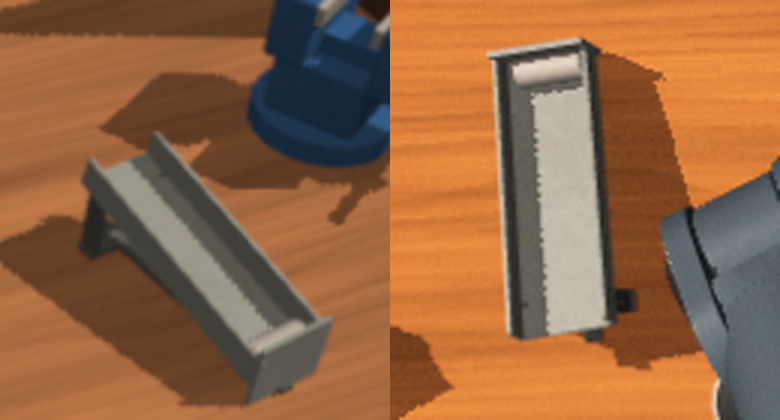

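The pin rests at the stop (top crop (545,70)). Now I measure the rest of the stack.

```bash
python3 - <<'E'
from h import *
B={}
for n,bz in dict(top=.0025,scene=.0007).items():
    C=cloud(n,np.load(n+"4.npy")); C[...,2]-=bz
    S=C.reshape(-1,3); S=S[np.hypot(S[:,0]-.655,S[:,1]+.24)<.1]
    P=S[(S[:,2]>.064)&(S[:,2]<.08)]; print(n,"vb top",len(P),rect(P))
    P=S[(S[:,2]>.054)&(S[:,2]<.085)]; print(n,"vb all",len(P),rect(P))
    P=S[(S[:,2]>.035)&(S[:,2]<.046)]; c=cv2.minEnclosingCircle(np.float32(P[:,:2]*1000)); print("flange",len(P),np.round(c[0],1),round(c[1],1))
    P=S[(S[:,2]>.0155)&(S[:,2]<.0245)]; print("plate",len(P),rect(P))
    im=cv2.imread(f"pics/{n}4.png"); hsv=cv2.cvtColor(im,cv2.COLOR_BGR2HSV)
    uc=proj(n,[[.66,-.245,.02]])[0].astype(int)
    m=np.zeros((420,560),np.uint8); m[uc[1]-45:uc[1]+45,uc[0]-45:uc[0]+45]=1
    m&=((hsv[...,1]<70)&(hsv[...,2]>90)).astype(np.uint8)
    k,l,st,_=cv2.connectedComponentsWithStats(m); i=1+np.argmax(st[1:,4]); uv=np.argwhere(l==i)[:,::-1]
    print("plate colour",st[i],rect(at_z(n,uv,.02)))
E
```

```text
top vb top 256 (array([ 653.8, -252.2]), array([40.9, 44.1]), 84.6)
top vb all 304 (array([ 653.8, -252.1]), array([40.9, 44.3]), 85.0)
flange 155 [ 652.1 -252.3] 31.9
plate 565 (array([ 648.2, -246.6]), array([ 63.5, 120. ]), 50.0)
plate colour [336 154  46  49 877] (array([ 647.3, -248. ]), array([ 65.1, 121.6]), 50.1)
scene vb top 316 (array([ 654.5, -253.4]), array([40.5, 49.6]), 85.5)
scene vb all 405 (array([ 654.5, -253.4]), array([40.5, 49.6]), 85.5)
flange 225 [ 654.  -254.6] 32.5
plate 633 (array([ 648.7, -247.9]), array([ 66.1, 122.9]), 49.8)
plate colour [ 182  253   46   52 1049] (array([ 652. , -251.6]), array([ 76.2, 129.7]), 50.1)
```

Call:
jog_arm(
  twist=[
    [0, 0, -0.12],
    [0, 0, -0.12],
    [0, 0, -0.12],
    [0, 0, -0.12],
    [0, 0, -0.12],
    [0, 0, -0.12],
    [0, 0, -0.12],
    [0, 0, -0.12],
    [0, 0, -0.12],
    [0, 0, -0.12],
    [0, 0, -0.12],
    [0, 0, -0.12],
  ],
  slide=[
    [0.0188, -0.035, 0],
    [0.0188, -0.035, 0],
    [0.0188, -0.035, 0],
    [0.0188, -0.035, 0],
    [0.0188, -0.035, 0],
    [0.0188, -0.035, 0],
    [0.0188, -0.035, 0],
    [0.0188, -0.035, 0],
    [0.0188, -0.035, 0],
    [0.0188, -0.035, 0],
    [0, 0, 0],
    [0, 0, 0],
  ],
  claw=[1, 1, 1, 1, 1, 1, 1, 1, 1, 1, 1, 1],
)

```text
time_s: 10.03
tcp_pos: [0.655, -0.2545, 0.1912]
tool_rot: [3.114, 0.41, -0.001]
wrist_force: [0.4, -0.0, -0.3]
finger_gap: 0.0857
grip_force: 0.0
```

Call:
jog_arm(
  twist=[
    [0, 0, -0.12],
    [0, 0, -0.12],
    [0, 0, -0.12],
    [0, 0, 0],
    [0, 0, 0],
    [0, 0, 0],
  ],
  slide=[
    [0, 0, -0.03],
    [0, 0, -0.03],
    [0, 0, -0.03],
    [0, 0, 0],
    [0, 0, 0],
    [0, 0, 0],
  ],
  claw=[1, 1, 1, 1, 1, 1],
)

```text
time_s: 10.53
tcp_pos: [0.656, -0.2513, 0.1039]
tool_rot: [3.138, -0.133, 0.004]
wrist_force: [0.2, -0.3, 0.4]
finger_gap: 0.0853
grip_force: 0.0
```

Call:
jog_arm(
  twist=[
    [0, 0, 0],
    [0, 0, 0],
    [0, 0, 0],
    [0, 0, 0],
    [0, 0, 0],
    [0, 0, 0],
    [0, 0, 0],
    [0, 0, 0],
    [0, 0, 0],
    [0, 0, 0],
  ],
  slide=[
    [-0.002, -0.001, -0.02],
    [0, 0, -0.02],
    [0, 0, -0.015],
    [0, 0, 0],
    [0, 0, 0],
    [0, 0, 0],
    [0, 0, 0],
    [0, 0, 0],
    [0, 0, 0],
    [0, 0, 0],
  ],
  claw=[1, 1, 1, 0.6, 0.6, 0, 0, 0, 0, 0],
)

```text
time_s: 11.37
tcp_pos: [0.6541, -0.2528, 0.0495]
tool_rot: [3.138, -0.138, 0.006]
wrist_force: [-0.1, -0.2, 4.9]
finger_gap: 0.0389
grip_force: 62.3
```

Call:
jog_arm(
  twist=[
    [0, 0, 0],
    [0, 0, 0],
    [0, 0, 0],
    [0, 0, 0.0735],
    [0, 0, 0.0735],
    [0, 0, 0.0735],
    [0, 0, 0.0735],
    [0, 0, 0.0735],
    [0, 0, 0.0735],
    [0, 0, 0.0735],
    [0, 0, 0],
    [0, 0, 0],
  ],
  slide=[
    [0, 0, 0.01],
    [0, 0, 0.03],
    [0, 0, 0.035],
    [-0.0287, 0.0256, 0],
    [-0.0287, 0.0256, 0],
    [-0.0287, 0.0256, 0],
    [-0.0287, 0.0256, 0],
    [-0.0287, 0.0256, 0],
    [-0.0287, 0.0256, 0],
    [-0.0287, 0.0256, 0],
    [0, 0, 0],
    [0, 0, 0],
  ],
  claw=[0, 0, 0, 0, 0, 0, 0, 0, 0, 0, 0, 0],
)

```text
time_s: 12.37
tcp_pos: [0.4494, -0.0721, 0.1224]
tool_rot: [3.069, 0.669, -0.003]
wrist_force: [1.0, -0.8, -3.3]
finger_gap: 0.039
grip_force: 61.5
```

```bash
python3 - <<'E'
from h import *
im=cv2.imread("pics/scene0.png"); hsv=cv2.cvtColor(im,cv2.COLOR_BGR2HSV)
for nm,(u,v) in dict(plate_nest=(316,243),vblock_nest=(248,200),flange_nest=(149,227)).items():
    s=np.zeros((420,560),bool); s[v-35:v+35,u-45:u+45]=1
    m=s&(hsv[...,0]>16)&(hsv[...,0]<35)&(hsv[...,2]>130)
    k,l,st,_=cv2.connectedComponentsWithStats(m.astype(np.uint8)); m=l==1+np.argmax(st[1:,4])
    uv=np.argwhere(m)[:,::-1]; print(nm,rect(at_z("scene",uv,.01)))
print(ctrl.sense()["tcp_pos"])
E
```

```text
plate_nest (array([649.8,  29.6]), array([159.1, 101.5]), 23.1)
vblock_nest (array([455.3, -73.3]), array([84.1, 76.8]), 24.2)
flange_nest (array([ 443.1, -330.6]), array([102.3, 102.9]), 70.3)
[ 0.44944517 -0.07214819  0.12241291]
```

Call:
jog_arm(
  twist=[
    [0, 0, 0],
    [0, 0, 0],
    [0, 0, 0],
    [0, 0, 0],
    [0, 0, 0],
    [0, 0, 0],
  ],
  slide=[
    [0.0045, -0.0015, -0.03],
    [0, 0, -0.03],
    [0, 0, -0.03],
    [0, 0, -0.01],
    [0, 0, 0],
    [0, 0, 0],
  ],
  claw=[0, 0, 0, 0, 0, 0],
)

```text
time_s: 12.87
tcp_pos: [0.457, -0.0753, 0.0226]
tool_rot: [3.07, 0.664, 0.0]
wrist_force: [-0.3, -0.9, -2.7]
finger_gap: 0.0388
grip_force: 61.6
```

Call:
jog_arm(
  twist=[
    [0, 0, 0],
    [0, 0, 0],
    [0, 0, 0],
    [0, 0, 0],
  ],
  slide=[
    [-0.003, 0.001, -0.003],
    [0, 0, -0.003],
    [0, 0, 0],
    [0, 0, 0],
  ],
  claw=[0, 0, 0, 0],
)

```text
time_s: 13.2
tcp_pos: [0.4536, -0.0739, 0.017]
tool_rot: [3.07, 0.665, 0.002]
wrist_force: [-0.2, -0.7, -2.6]
finger_gap: 0.0386
grip_force: 61.7
```

Call:
jog_arm(
  twist=[
    [0, 0, 0],
    [0, 0, 0],
    [0, 0, 0],
    [0, 0, 0],
  ],
  slide=[
    [0, 0, -0.0015],
    [0, 0, -0.0015],
    [0, 0, 0],
    [0, 0, 0],
  ],
  claw=[0, 0, 0, 0],
)

```text
time_s: 13.53
tcp_pos: [0.4538, -0.0739, 0.0154]
tool_rot: [3.069, 0.664, 0.002]
wrist_force: [-5.3, 0.6, 17.1]
finger_gap: 0.0385
grip_force: 64.3
```

Call:
jog_arm(
  twist=[
    [0, 0, 0],
    [0, 0, 0],
    [0, 0, 0],
    [0, 0, 0],
    [0, 0, 0],
    [0, 0, 0],
    [0, 0, 0],
    [0, 0, 0],
    [0, 0, 0],
    [0, 0, 0],
    [0, 0, 0],
    [0, 0, 0],
  ],
  slide=[
    [0, 0, 0.001],
    [0, 0, 0],
    [0, 0, 0],
    [0, 0, 0],
    [0, 0, 0.02],
    [0, 0, 0.04],
    [0, 0, 0.04],
    [0.0285, -0.0257, 0.02],
    [0.0285, -0.0257, 0],
    [0.0285, -0.0257, 0],
    [0.0285, -0.0257, 0],
    [0.0285, -0.0257, 0],
  ],
  claw=[1, 1, 1, 1, 1, 1, 1, 1, 1, 1, 1, 1],
)

```text
time_s: 14.53
tcp_pos: [0.5957, -0.2028, 0.1336]
tool_rot: [3.07, 0.665, 0.0]
wrist_force: [0.1, -0.8, 0.3]
finger_gap: 0.0854
grip_force: 0.0
```

Call:
jog_arm(
  twist=[
    [0, 0, 0],
    [0, 0, 0],
    [0, 0, 0],
    [0, 0, 0],
    [0, 0, 0],
    [0, 0, 0],
  ],
  slide=[
    [0.0285, -0.0257, 0],
    [0.0285, -0.0257, 0],
    [0, 0, -0.03],
    [0, 0, -0.03],
    [0, 0, 0],
    [0, 0, 0],
  ],
  claw=[1, 1, 1, 1, 1, 1],
)

```text
time_s: 15.03
tcp_pos: [0.65, -0.2521, 0.0714]
tool_rot: [-3.068, -0.665, 0.007]
wrist_force: [0.5, -0.3, 0.6]
finger_gap: 0.0855
grip_force: 0.0
```

```bash
python3 - <<'E'
from h import *
n="scene"; im,d=ctrl.get_image(n); C=cloud(n,d)
cv2.imwrite("pics/c5.png",cv2.resize(im[140:320,110:350],None,fx=3,fy=3,interpolation=2))
S=C.reshape(-1,3); P=S[(np.hypot(S[:,0]-.454,S[:,1]+.074)<.05)&(S[:,2]>.03)&(S[:,2]<.06)]; print(rect(P),np.percentile(P[:,2],90))
E
```

```text
(array([455.1, -73.6]), array([50. , 42.7]), 28.9) 0.0394733582681685
```

View pics/c5.png

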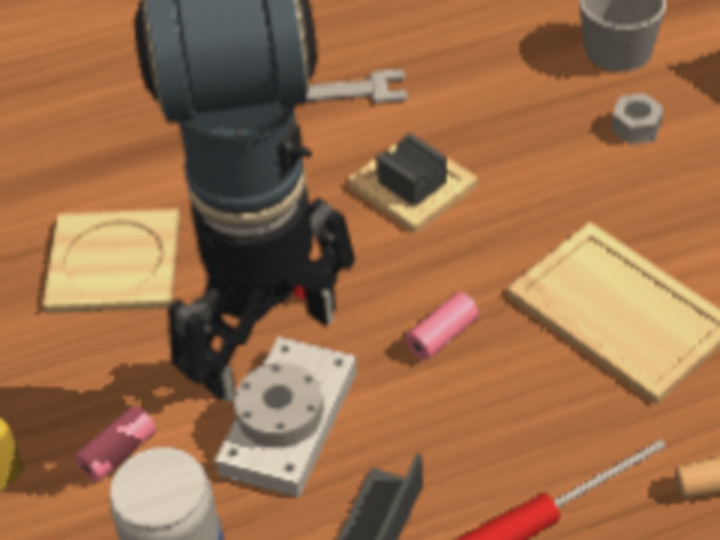

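V-block is seated in its nest (crop (412,170)). The flange is clear at (278,397), between the fingers.

Call:
jog_arm(
  twist=[
    [0, 0, 0],
    [0, 0, 0],
    [0, 0, 0],
    [0, 0, 0],
    [0, 0, 0],
    [0, 0, 0],
    [0, 0, 0],
    [0, 0, 0],
    [0, 0, 0],
    [0, 0, 0],
  ],
  slide=[
    [0.003, -0.001, -0.02],
    [0, 0, -0.02],
    [0, 0, -0.011],
    [0, 0, 0],
    [0, 0, 0],
    [0, 0, 0],
    [0, 0, 0],
    [0, 0, 0],
    [0, 0, 0],
    [0, 0, 0],
  ],
  claw=[1, 1, 1, 0.85, 0.7, 0, 0, 0, 0, 0],
)

```text
time_s: 15.92
tcp_pos: [0.6557, -0.2539, 0.0246]
tool_rot: [3.069, 0.665, 0.004]
wrist_force: [-0.2, 0.6, 6.3]
finger_gap: 0.0617
grip_force: 66.6
```

Call:
jog_arm(
  twist=[
    [0, 0, 0],
    [0, 0, 0],
    [0, 0, 0],
    [0, 0, 0],
    [0, 0, 0],
    [0, 0, 0],
    [0, 0, 0],
    [0, 0, 0],
    [0, 0, 0],
    [0, 0, 0],
    [0, 0, 0],
  ],
  slide=[
    [0, 0, 0.005],
    [0, 0, 0.02],
    [0, 0, 0.035],
    [-0.018, -0.006, 0],
    [-0.0353, -0.0128, 0],
    [-0.0353, -0.0128, 0],
    [-0.0353, -0.0128, 0],
    [-0.0353, -0.0128, 0],
    [-0.0353, -0.0128, 0],
    [-0.018, -0.007, 0],
    [0, 0, 0],
  ],
  claw=[0, 0, 0, 0, 0, 0, 0, 0, 0, 0, 0],
)

```text
time_s: 16.83
tcp_pos: [0.4348, -0.3336, 0.0817]
tool_rot: [-3.072, -0.653, 0.011]
wrist_force: [-0.5, -0.1, -4.5]
finger_gap: 0.0617
grip_force: 66.9
```

```bash
python3 - <<'E'
from h import *
s=ctrl.sense(); print(s["tcp_pos"],s["wrist_force"],s["finger_gap"])
n="scene"; im,d=ctrl.get_image(n); C=cloud(n,d)
cv2.imwrite("pics/c6.png",cv2.resize(im[140:320,90:330],None,fx=3,fy=3,interpolation=2))
E
```

```text
[ 0.43483529 -0.33362791  0.08170028] [-0.53290739 -0.13749086 -4.52073453] 0.06165936698771529
```

View pics/c6.png

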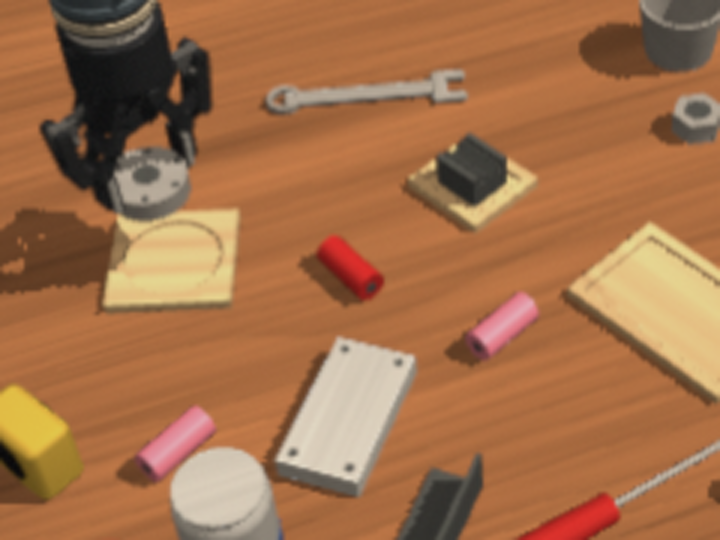

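Flange is held level over its nest (crop (148,180)). Plate lies undisturbed.

Call:
jog_arm(
  twist=[
    [0, 0, 0],
    [0, 0, 0],
    [0, 0, 0],
    [0, 0, 0],
    [0, 0, 0],
    [0, 0, 0],
  ],
  slide=[
    [0.005, 0.002, -0.02],
    [0.0045, 0.0015, -0.025],
    [0, 0, -0.012],
    [0, 0, -0.005],
    [0, 0, 0],
    [0, 0, 0],
  ],
  claw=[0, 0, 0, 0, 0, 0],
)

```text
time_s: 17.38
tcp_pos: [0.452, -0.3273, 0.0208]
tool_rot: [3.07, 0.665, 0.0]
wrist_force: [0.1, -0.8, -3.4]
finger_gap: 0.0612
grip_force: 66.7
```

Call:
jog_arm(
  twist=[
    [0, 0, 0],
    [0, 0, 0],
    [0, 0, 0],
    [0, 0, 0],
    [0, 0, 0],
  ],
  slide=[
    [-0.004, -0.0015, 0],
    [-0.0035, -0.001, -0.003],
    [0, 0, -0.003],
    [0, 0, -0.002],
    [0, 0, 0],
  ],
  claw=[0, 0, 0, 0, 0],
)

```text
time_s: 17.8
tcp_pos: [0.4438, -0.3298, 0.0124]
tool_rot: [-3.07, -0.664, 0.0]
wrist_force: [-0.3, -0.3, -3.6]
finger_gap: 0.0616
grip_force: 66.7
```

Call:
jog_arm(
  twist=[
    [0, 0, 0],
    [0, 0, 0],
    [0, 0, 0],
    [0, 0, 0],
  ],
  slide=[
    [0, 0, -0.0015],
    [0, 0, -0.001],
    [0, 0, 0],
    [0, 0, 0],
  ],
  claw=[0, 0, 0, 0],
)

```text
time_s: 18.13
tcp_pos: [0.4443, -0.3298, 0.0105]
tool_rot: [3.07, 0.665, 0.0]
wrist_force: [-1.2, 0.6, 1.7]
finger_gap: 0.0608
grip_force: 67.5
```

Call:
jog_arm(
  twist=[
    [0, 0, 0],
    [0, 0, 0],
    [0, 0, 0],
    [0, 0, 0],
    [0, 0, 0],
    [0, 0, -0.1124],
    [0, 0, -0.1124],
    [0, 0, -0.1124],
    [0, 0, -0.1124],
    [0, 0, -0.1124],
    [0, 0, -0.1124],
    [0, 0, -0.1124],
  ],
  slide=[
    [0, 0, 0],
    [0, 0, 0],
    [0, 0, 0],
    [0, 0, 0.02],
    [0, 0, 0.04],
    [0, 0, 0.04],
    [0.034, 0.0138, 0],
    [0.034, 0.0138, 0],
    [0.034, 0.0138, 0],
    [0.034, 0.0138, 0],
    [0.034, 0.0138, 0],
    [0.034, 0.0138, 0],
  ],
  claw=[1, 1, 1, 1, 1, 1, 1, 1, 1, 1, 1, 1],
)

```text
time_s: 19.13
tcp_pos: [0.6498, -0.246, 0.1103]
tool_rot: [3.089, -0.571, 0.001]
wrist_force: [-0.3, -1.0, 0.7]
finger_gap: 0.0855
grip_force: 0.0
```

Call:
jog_arm(
  twist=[
    [0, 0, -0.1124],
    [0, 0, -0.1124],
    [0, 0, -0.1124],
    [0, 0, 0],
    [0, 0, 0],
    [0, 0, 0],
  ],
  slide=[
    [0, 0, 0],
    [0, 0, 0],
    [0, 0, -0.02],
    [0, 0, -0.03],
    [0, 0, 0],
    [0, 0, 0],
  ],
  claw=[1, 1, 1, 1, 1, 1],
)

```text
time_s: 19.63
tcp_pos: [0.6469, -0.2463, 0.0585]
tool_rot: [2.953, -1.072, -0.006]
wrist_force: [0.7, -0.4, 0.2]
finger_gap: 0.0857
grip_force: 0.0
```

```bash
python3 - <<'E'
from h import *
for n,bz in(("scene",.0007),("top",.0025)):
    im,d=ctrl.get_image(n); C=cloud(n,d); C[...,2]-=bz; S=C.reshape(-1,3)
    P=S[(np.hypot(S[:,0]-.648,S[:,1]+.247)<.08)&(S[:,2]>.0155)&(S[:,2]<.0245)]; print(n,"plate",len(P),rect(P))
    P=S[(np.hypot(S[:,0]-.443,S[:,1]+.331)<.055)&(S[:,2]>.02)&(S[:,2]<.03)]; c=cv2.minEnclosingCircle(np.float32(P[:,:2]*1000)); print("flange",len(P),np.round(c[0],1),round(c[1],1),np.median(P[:,2]))
E
```

```text
scene plate 1203 (array([ 649.2, -248.6]), array([ 66.6, 121.9]), 49.5)
flange 445 [ 442.2 -330.7] 34.7 0.026345648096783858
top plate 415 (array([ 630.2, -229.4]), array([61.1, 69.8]), 50.9)
flange 109 [ 441.2 -345.5] 28.1 0.025946019255526514
```

Call:
jog_arm(
  twist=[
    [0, 0, 0],
    [0, 0, 0],
    [0, 0, 0],
    [0, 0, 0],
    [0, 0, 0],
    [0, 0, 0],
    [0, 0, 0],
    [0, 0, 0],
    [0, 0, 0],
    [0, 0, 0],
  ],
  slide=[
    [0.0015, -0.0015, -0.02],
    [0, 0, -0.02],
    [0, 0, -0.015],
    [0, 0, 0],
    [0, 0, 0],
    [0, 0, 0],
    [0, 0, 0],
    [0, 0, 0],
    [0, 0, 0],
    [0, 0, 0],
  ],
  claw=[1, 1, 1, 0.85, 0.7, 0, 0, 0, 0, 0],
)

```text
time_s: 20.57
tcp_pos: [0.6502, -0.2487, 0.0061]
tool_rot: [2.952, -1.074, 0.002]
wrist_force: [-1.5, 0.3, 2.2]
finger_gap: 0.0619
grip_force: 68.2
```

Call:
jog_arm(
  twist=[
    [0, 0, 0],
    [0, 0, 0],
    [0, 0, 0],
    [0, 0, 0.1103],
    [0, 0, 0.1103],
    [0, 0, 0.1103],
    [0, 0, 0.1103],
    [0, 0, 0.1103],
    [0, 0, 0.1103],
    [0, 0, 0.1103],
    [0, 0, 0.1103],
    [0, 0, 0.1103],
  ],
  slide=[
    [0, 0, 0.005],
    [0, 0, 0.025],
    [0, 0, 0.035],
    [0, 0.018, 0],
    [0, 0.035, 0],
    [0, 0.035, 0],
    [0, 0.035, 0],
    [0, 0.035, 0],
    [0, 0.035, 0],
    [0, 0.035, 0],
    [0, 0.035, 0],
    [0, 0.015, 0],
  ],
  claw=[0, 0, 0, 0, 0, 0, 0, 0, 0, 0, 0, 0],
)

```text
time_s: 21.57
tcp_pos: [0.6484, 0.0373, 0.0699]
tool_rot: [-3.1, -0.481, 0.001]
wrist_force: [1.4, 2.2, -4.7]
finger_gap: 0.0617
grip_force: 68.2
```

Call:
jog_arm(
  twist=[
    [0, 0, 0.1103],
    [0, 0, 0],
    [0, 0, 0],
    [0, 0, 0],
  ],
  slide=[
    [0, 0, 0],
    [0, 0, -0.02],
    [0, 0, 0],
    [0, 0, 0],
  ],
  claw=[0, 0, 0, 0],
)

```text
time_s: 21.9
tcp_pos: [0.6477, 0.0287, 0.0485]
tool_rot: [3.077, 0.631, -0.007]
wrist_force: [0.4, -0.2, -4.5]
finger_gap: 0.0614
grip_force: 68.1
```

```bash
python3 - <<'E'
from h import *
s=ctrl.sense(); print(s["tcp_pos"],s["wrist_force"],s["finger_gap"])
n="scene"; im,d=ctrl.get_image(n); C=cloud(n,d); S=C.reshape(-1,3)
P=S[(np.hypot(S[:,0]-.65,S[:,1]-.03)<.08)&(S[:,2]>.05)&(S[:,2]<.075)]; print(rect(P),np.median(P[:,2]))
cv2.imwrite("pics/c7.png",cv2.resize(im[130:290,220:420],None,fx=3,fy=3,interpolation=2))
E
```

```text
[0.64773642 0.02869684 0.04848051] [ 0.36731524 -0.23928101 -4.4781099 ] 0.061441306369427254
(array([650.7,  29.6]), array([123.6,  91.4]), 11.2) 0.06311685963138611
```

View pics/c7.png

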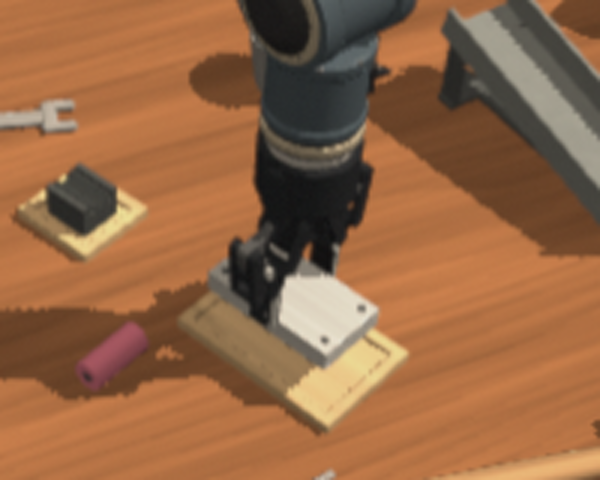

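The plate is held over its nest and aligned (crop (300,315)). Lowering it.

Call:
jog_arm(
  twist=[
    [0, 0, 0],
    [0, 0, 0],
    [0, 0, 0],
    [0, 0, 0],
    [0, 0, 0],
  ],
  slide=[
    [0.003, 0.001, -0.015],
    [0, 0, -0.01],
    [0, 0, -0.005],
    [0, 0, 0],
    [0, 0, 0],
  ],
  claw=[0, 0, 0, 0, 0],
)

```text
time_s: 22.37
tcp_pos: [0.6521, 0.0304, 0.0193]
tool_rot: [-3.077, -0.632, 0.002]
wrist_force: [0.6, -0.5, -4.4]
finger_gap: 0.0619
grip_force: 68.1
```

Call:
jog_arm(
  twist=[
    [0, 0, 0],
    [0, 0, 0],
    [0, 0, 0],
    [0, 0, 0],
    [0, 0, 0],
  ],
  slide=[
    [-0.001, 0, -0.003],
    [0, 0, -0.002],
    [0, 0, -0.0015],
    [0, 0, 0],
    [0, 0, 0],
  ],
  claw=[0, 0, 0, 0, 0],
)

```text
time_s: 22.78
tcp_pos: [0.6516, 0.0305, 0.0137]
tool_rot: [3.077, 0.633, 0.0]
wrist_force: [-0.0, 0.2, -4.2]
finger_gap: 0.062
grip_force: 68.2
```

Call:
jog_arm(
  twist=[
    [0, 0, 0],
    [0, 0, 0],
    [0, 0, 0],
    [0, 0, 0],
  ],
  slide=[
    [0, 0, -0.0015],
    [0, 0, -0.001],
    [0, 0, 0],
    [0, 0, 0],
  ],
  claw=[0, 0, 0, 0],
)

```text
time_s: 23.12
tcp_pos: [0.652, 0.0306, 0.0121]
tool_rot: [3.077, 0.632, 0.001]
wrist_force: [-2.0, -0.5, 4.5]
finger_gap: 0.0618
grip_force: 69.2
```

Contact. Release, raise and check.

Call:
jog_arm(
  twist=[
    [0, 0, 0],
    [0, 0, 0],
    [0, 0, 0],
    [0, 0, 0],
    [0, 0, 0],
    [0, 0, 0],
    [0, 0, 0],
    [0, 0, 0],
    [0, 0, 0],
    [0, 0, 0],
    [0, 0, 0],
    [0, 0, 0],
  ],
  slide=[
    [0, 0, 0],
    [0, 0, 0],
    [0, 0, 0],
    [0, 0, 0.02],
    [0, 0, 0.04],
    [0, 0, 0.04],
    [0, 0, 0.04],
    [-0.015, -0.035, 0.02],
    [-0.015, -0.035, 0],
    [-0.015, -0.035, 0],
    [-0.015, -0.035, 0],
    [0, 0, 0],
  ],
  claw=[1, 1, 1, 1, 1, 1, 1, 1, 1, 1, 1, 1],
)

```text
time_s: 24.12
tcp_pos: [0.5887, -0.1189, 0.1705]
tool_rot: [3.075, 0.612, -0.005]
wrist_force: [-0.5, -1.2, -0.5]
finger_gap: 0.085
grip_force: 0.0
```

```bash
python3 - <<'E'
from h import *
for n,bz in(("scene",.0007),("top",.0025)):
    im,d=ctrl.get_image(n); C=cloud(n,d); C[...,2]-=bz; S=C.reshape(-1,3); cv2.imwrite(f"pics/{n}8.png",im)
    for nm,(x,y),z,r in(("plate",(.6495,.0297),.026,.08),("flange",(.4425,-.331),.026,.055),("vb",(.454,-.0735),.038,.05)):
        P=S[(np.hypot(S[:,0]-x,S[:,1]-y)<r)&(abs(S[:,2]-z)<.006)]; A=np.linalg.lstsq(np.c_[P[:,:2],np.ones(len(P))],P[:,2],rcond=None)[0] if len(P)>9 else [0,0]
        print(n,nm,len(P),rect(P) if len(P)>9 else "",np.median(P[:,2]).round(4),"slope",np.round(A[:2],3))
    P=S[(abs(S[:,0]-.64)<.03)&(abs(S[:,1]-.355)<.04)&(S[:,2]>.04)&(S[:,2]<.055)]; print(len(P),P.mean(0))
E
```

```text
scene plate 1136 (array([650.2,  30.2]), array([123.3,  70.4]), 23.2) 0.0264 slope [-0.005  0.009]
scene flange 451 (array([ 442.5, -330.2]), array([62.9, 66.3]), 75.4) 0.0265 slope [-0.016  0.009]
scene vb 172 (array([456.9, -74.3]), array([44.4, 44.3]), 27.9) 0.0362 slope [0.027 0.024]
253 [0.64925942 0.35442423 0.04867506]
top plate 1087 (array([650.4,  29.8]), array([121.2,  63.8]), 23.0) 0.0258 slope [0.002 0.004]
top flange 488 (array([ 442.8, -330.7]), array([64.7, 58.8]), 89.0) 0.0256 slope [ 0.011 -0.002]
top vb 198 (array([454.7, -73.5]), array([43.2, 39.9]), 23.4) 0.0361 slope [0.018 0.016]
286 [0.64454319 0.3527275  0.04944183]
```

View pics/scene8.png

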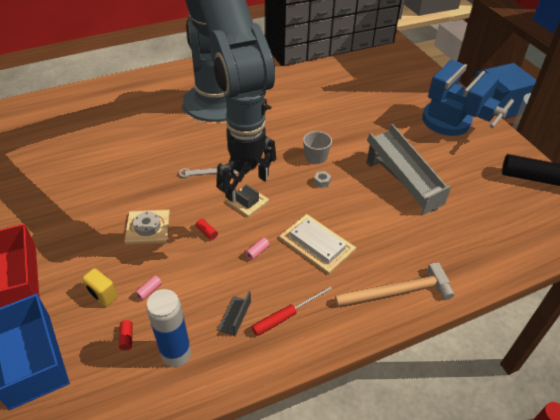

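The plate (317,240), flange (148,224) and V-block (247,198) are flat and centred in their nests. The pin is at the chute's foot, and the arm is clear.

```bash
python3 -c "
from workcell import ctrl
print(ctrl.job_done())"
```

```text
the job is handed in; nothing more can be done
None
```

I handed the job in at about 24 s, without seeing a verdict: the pin rolled down to the chute stop, and the V-block, flange and plate measured flat and within about 3 mm of centre in their own nests.

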